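Run the guitar-bridge carriage to its end stop

TASK

On the drilling rail on the bench, press the round lock button on the carriage with closed fingertips and keep it held down while you push the carriage along the rail until it rests against the end stop (the steel block with the round post on it, not the plain wooden block at the other end). Hold the button down there for a moment, then let it come back up so the carriage is locked, and move clear. Press and push without forcing anything, do not lift or knock out the bridge blank lying in the carriage's tray, and leave everything else on the bench where it is.

Things in the scene. Friction and masses are not known exactly. Their poses are not given: they have to be found in the camera images.
- rail: Fixed aluminium rail, 460 mm long (its y axis), 100 mm wide (its x axis), 22 mm high; origin at the centre of its underside on the bench. Lies at a varying place and yaw (within 20 degrees of sideways to the robot). The carriage slides along its y axis either way.
- carriage: Aluminium carriage on the rail, deck 130 mm (x) by 100 mm (y, direction of travel), deck top 40 mm above the bench; origin at bench level under its centre, axes parallel to the rail's. Cannot be lifted off. Button on its -x half, tray on its +x half. Button up: a pin in the rail's notched strip locks it (1.5 mm of play); button held down: it slides with about 2 N of friction.
- carriage_center (a point): Centre of the carriage deck's top face. When the carriage touches the end stop this point is 65 mm from stop_center along the rail.
- button_top (a point): Top centre of the lock button: black disc 44 mm across, 34 mm to the -x side of the carriage centre, top 52 mm above the bench when up; moves with it. It sits between two upright thumb rests (13 mm thick, 52 mm long in x, tops 63 mm above the bench, inner faces 37 mm either side of it in y): a finger may bear on one or drag the carriage by the pressed button.
- lock_button (a joint): How far the button is pressed, m: 0 up (locked), 0.007 fully down; sprung, starts to move at 5 N, fully down at 8.5 N. The carriage is free beyond 0.003; it counts as held down beyond 0.004. Released between notches, it stays about 0.003 down on a tooth or drops into the next notch and locks short. Released within 2.5 mm of the end stop it comes right up.
- end_stop: The end stop, fixed across one end of the rail: steel block 110 mm (x) by 30 mm (y, along the rail) by 45 mm high with a round steel post, 22 mm thick, up to 75 mm above the bench. Origin at bench level under its centre, axes parallel to the rail's. It may be at either end and at varying distance.
- stop_center (a point): Centre of the end stop, 40 mm above the bench; its contact faces lie 15 mm from this point along the rail.
- buffer: Plain wooden block across the other end of the rail, 110 x 30 x 45 mm, without a post. Not the goal. Origin at bench level under its centre.
- bridge_blank: Loose dark-wood guitar bridge blank, 84 mm (y) by 34 mm (x) by 11 mm high, 40 g, lying in the carriage's tray, free to shift 2 to 6 mm there. It only rides along. Origin at the centre of its underside.
- tray (a point): Centre of the tray floor on the carriage (34 mm from the carriage centre on its +x side, 40 mm above the bench); lips 6 mm high around it, 50 mm (x) by 96 mm (y) over all.
- tape_roll: Loose roll of masking tape lying flat, 84 mm across, 22 mm high; leave alone. Origin at its underside centre.
- glue_bottle: Loose small white glue bottle, 42 mm across, 85 mm high, standing; leave alone. Origin at its underside centre.
- pencil: Loose pencil, 8 mm thick, about 180 mm long, lying; leave alone. Origin at its underside centre.
- chisel: Loose hand tool with a wooden handle, 200 mm long, lying; leave alone. Origin near its middle.
- mug: Loose dark mug, 82 mm across, 92 mm high; leave alone. Origin at its underside centre.
- maple_offcut: Loose maple offcut, 50 x 75 x 22 mm; leave alone. Origin at its underside centre.
Mind the look-alikes: they are no part of the job. What is meant by the bridge_blank is not orange, red or turquoise, and is the larger of those in its own colour.

How it is judged:
On the way, in this order (a step that is already met when the one before it is completed fails the run):
1. the lock button is held down (more than 4 mm) (value of joint lock_button above 0.004 m), for 0.1 s.
2. the carriage rests against the end stop, within 3 mm, the button still held down (horizontal distance between carriage_center and stop_center below 0.068 m and value of joint lock_button above 0.004 m), for 0.1 s.
At the end, for the whole second after the job is handed in: The carriage stands within 3 mm of the end stop and is still, the lock button is up (less than 1.5 mm pressed), and the bridge blank lies in its tray within 12 mm of the tray's centre (horizontal distance between carriage_center and stop_center below 0.068 m and value of joint lock_button below 0.0015 m and linear speed of carriage below 0.01 m/s and distance between bridge_blank and tray below 0.012 m); the robot touches nothing.
It fails at once if the bridge blank lifted more than 12 mm or knocked more than 20 mm off the tray's centre (height (world z) of bridge_blank above 0.052 m or distance between bridge_blank and tray above 0.02 m).
It fails at once if the carriage or its button forced with more than 45 N (contact force between any of the fingers, the arm and carriage above 45 N).
It fails at once if another thing on the bench moved more than 25 mm (distance of any of tape_roll, glue_bottle, pencil, chisel, mug, maple_offcut from where it was at the start of the episode above 0.025 m).
It also fails if it takes over 38 s, if anything falls off the work surface, if the arm or the gripper's body presses on something with over 40 N, if the wrist force passes 120 N, or if a joint passes its speed limit or range.

ROBOT

A 6-joint arm with a two-finger parallel gripper is mounted at the origin on the work surface. World frame = base frame: x ahead of the robot, y to its left, z up, the work surface at z = 0. Lengths are in m, angles in rad, forces in N, time in s.
With the tool pointing down it reaches from about 0.25 to 0.775 m from the base axis. Payload 4 kg.
Tool frame: the origin (TCP) lies midway between the tips of the shut fingers; the grasp point (between the pads) lies 19 mm behind it; z points along the fingers, x is the direction in which the jaws open and shut, and the axes are right-handed (so a half turn about z gives the same grasp; the last joint's range is limited). The gripper opens to 94 mm and grips with 3 to 60 N. Pads are 16 mm wide; open, the fingers measure 119 mm over their backs; the gripper's body (75 mm by 177 mm) begins 78 mm behind the grasp point.
Start: joints at [-1.314, 0.087, 1.371, -0, 1.684, -0.103], TCP at [0.194, -0.515, 0.206] pointing down, gripper open.
Joint ranges: [-3.1, 3.1], [-0.76, 2.03], [0.27, 2.55], [-1.08, 4.22], [0.17, 2.65], [-2.57, 2.57]. Speed limits (rad/s): [2.79, 2.79, 3.14, 3.14, 3.14, 3.14].

INTERFACE

Orientations are given as [roll, pitch, yaw] about the fixed x, y, z axes, in that order (R = Rz(yaw) Ry(pitch) Rx(roll)).
In Python, from bench import robot, eyes, close_job gives the robot as it stands.
- The arm moves only by the shell command python3 -m jog 'ROWS'. ROWS is JSON, a list of rows, each a list of 3 entries, a list of its own where there are three numbers: the turn, a rotation vector about the tool's x, y, z in degrees, then the shift along the tool's x, y, z in mm, then the closure, from -1 (fully open) to 1 (shut). In form: [[[wx, wy, wz], [x, y, z], claw], ...]. A call has 1 to 5 rows; each row is the pose to reach, as a shift and turn from the pose commanded when the call began, along the tool's axes at that moment; what a row does not reach only later rows make up. A row lasts 1/10 s, in which the tool goes at most 50 mm and 8.59 degrees, less where a joint would pass 70% of its speed; a pose out of reach is approached as far as the arm can. A call with a gripper value outside its range is refused whole. The fingers move at their own pace and stop on an object; the grip force is fixed at half the most. Time passes only in rows, so rows that repeat a pose let the fingers close. It gives the time, the measured TCP pose, the force and the opening at its end, in the units of the state.
- robot.get_obs(): the state, without advancing time (a new reading comes with each control period).
- eyes.snapshot(name): name is "scene" or "top" or "wrist"; returns (picture, depth): 480x640x3 uint8, red, green, blue; 480x640 float32, m along the optical axis (not along the pixel's ray), 0 where there is no reading.
- eyes.camera_params(name): a dict with "mtx" (3x3 intrinsics, pixels), "world_to_cam" (4x4, takes a point from world to camera coordinates). Camera axes: x right, y up, looking along -z (the intrinsics and any distortion apply to the point x, -y, -z); pixel columns grow to the right and rows downward; lengths in m; the calibration is good to about 2 mm. The wrist camera is an equidistant fisheye: a pixel r from the principal point sees the ray r / f radians off the axis. A picture is of the moment at which its call begins: read the wrist's pose just before it. camera_params takes no time and is no camera call; for the wrist camera it gives the pose at the moment of the call.
- close_job(): hands the job in, once; it reports no verdict.
The state is a dict: "time": time; "joint_positions": joint angles; "qvel": joint speeds; "joint_torque": joint torques, N m; "tool_pos": TCP position; "ee_rot": TCP orientation; "wrist_force": force on the tool from outside, world axes, zero at the start; "wrist_torque": the same for the moment, N m; "width": finger opening in m.
Only numpy, scipy, OpenCV 4.12 (cv2) and the standard library are available. Lean on these libraries where they do the work, as an engineer would, in place of code of your own. Each camera call takes 0.05 s, during which the arm holds its last target. There are 200 camera calls.

## Working session

There is one attempt and no reset: what is moved stays moved. The work goes in short steps, Python scripts to look and compute and a shell command to move; the robot and the scene stay as the last step left them, time stands still between calls to the robot, and variables do not carry over. Pictures are saved under pics/ and viewed, about 8 in all and at most 12, crops included, and the job is handed in when it is done.

```bash
mkdir -p pics; ls; python3 - <<'E'
from bench import robot, eyes
import cv2,numpy as np
print(robot.get_obs())
a=[]
for n in("scene","top"):
    p,d=eyes.snapshot(n); np.savez(f"{n}.npz",p=p,d=d,**eyes.camera_params(n))
    cv2.imwrite(f"pics/{n}.png",p[:,:,::-1]); print(n,eyes.camera_params(n))
E
```

```text
pics
{'time': 0.0, 'joint_positions': array([-1.31411564e+00,  8.79607419e-02,  1.37223054e+00, -4.60530015e-05,
        1.68360409e+00, -1.03109848e-01]), 'qvel': array([ 0.00094738,  0.00036036, -0.0007251 ,  0.00042121,  0.00013716,
       -0.00139775]), 'joint_torque': array([-1.11006455e-03, -3.40185642e+01, -3.02432263e+01,  7.17796222e-02,
        3.30775569e-02, -1.81462215e-04]), 'tool_pos': array([ 0.19347907, -0.51426177,  0.20431308]), 'ee_rot': array([-3.14141146e+00,  2.19573144e-03, -1.21101073e+00]), 'wrist_force': array([-1.00957028,  0.46777477,  0.33787881]), 'wrist_torque': array([ 0.04847605, -0.01505154,  0.022592  ]), 'width': 0.09422769247998479}
scene {'mtx': array([[501.1721989 ,   0.        , 323.29058814],
       [  0.        , 501.1721989 , 237.95305718],
       [  0.        ,   0.        ,   1.        ]]), 'world_to_cam': array([[ 2.84719957e-01,  9.58610726e-01,  1.45787280e-04,
        -1.64633653e-01],
       [-7.56150339e-01,  2.24493084e-01,  6.14686522e-01,
         3.69778856e-01],
       [ 5.89212365e-01, -1.75123757e-01,  7.88771487e-01,
        -1.50852685e+00],
       [ 0.00000000e+00,  0.00000000e+00,  0.00000000e+00,
         1.00000000e+00]])}
top {'mtx': array([[452.01985304,   0.        , 320.22101019],
       [  0.        , 452.01985304, 241.95521384],
       [  0.        ,   0.        ,   1.        ]]), 'world_to_cam': array([[ 1.74477508e-02, -9.99845848e-01,  1.96372795e-03,
        -7.62483318e-03],
       [ 9.86217903e-01,  1.75330595e-02,  1.64520026e-01,
        -5.44425041e-01],
       [-1.64529095e-01, -9.33840757e-04,  9.86371788e-01,
        -9.77997242e-01],
       [ 0.00000000e+00,  0.00000000e+00,  0.00000000e+00,
         1.00000000e+00]])}
```

View pics/top.png

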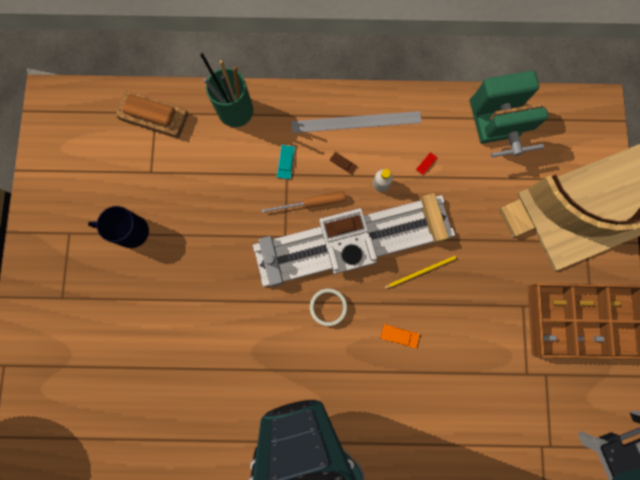

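View pics/scene.png

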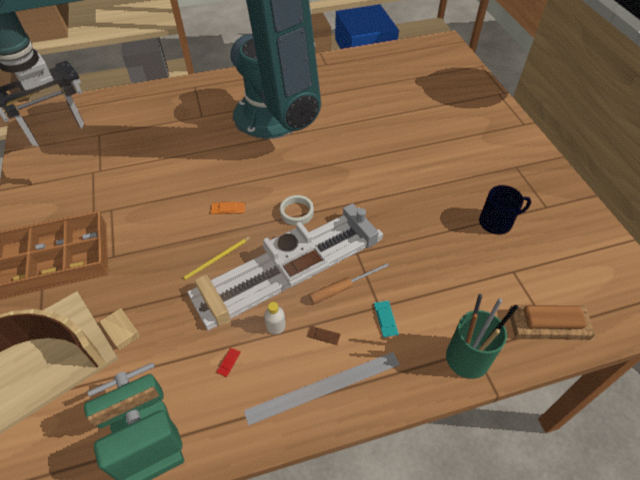

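The top view shows the carriage button at about (352,254). The steel stop with its post is on the left at (268,258), the +y side. The wooden buffer is on the right at (436,218). The tape roll (328,308), pencil (420,272), chisel (305,203) and glue bottle (384,180) are all close to the rail.

```bash
cat > h.py <<'E'
import numpy as np,cv2
def ray(P,u,v,fish=False):
    K=P["mtx"];W=P["world_to_cam"];x=(u-K[0,2])/K[0,0];y=(v-K[1,2])/K[1,1]
    if fish:
        r=np.hypot(x,y);s=np.sin(r)/max(r,1e-9);d=np.array([x*s,-y*s,-np.cos(r)])
    else: d=np.array([x,-y,-1.])
    R=W[:3,:3];return -R.T@W[:3,3],R.T@d
def onz(P,u,v,z,fish=False):
    c,d=ray(P,u,v,fish);return c+d*(z-c[2])/d[2]
def tri(rs):
    A=np.zeros((3,3));b=np.zeros(3)
    for c,d in rs:
        d=d/np.linalg.norm(d);M=np.eye(3)-np.outer(d,d);A+=M;b+=M@c
    return np.linalg.solve(A,b)
def cloud(P,D):
    v,u=np.mgrid[:480,:640];K=P["mtx"];W=P["world_to_cam"]
    p=np.stack([(u-K[0,2])/K[0,0]*D,-(v-K[1,2])/K[1,1]*D,-D],-1)
    return (p-W[:3,3])@W[:3,:3]
E
python3 - <<'E'
from h import *
rs=[]
for n,(u,v) in dict(top=(352,254),scene=(288,242)).items():
    P=np.load(n+".npz");hsv=P["p"].max(2)
    m=np.uint8(hsv<55);k=np.zeros_like(m);cv2.circle(k,(u,v),18,1,-1)
    N,L,S,C=cv2.connectedComponentsWithStats(m*k);i=L[v,u];print(n,S[i],C[i])
    rs.append(ray(P,*C[i]))
print("button tri",tri(rs))
P=np.load("top.npz");X=cloud(P,P["d"]);z=X[...,2]
print("bench z",np.median(z[320:330,200:260]))
m=np.uint8((z>0.012)&(z<0.08));m=cv2.morphologyEx(m,cv2.MORPH_OPEN,np.ones((3,3)))
N,L,S,C=cv2.connectedComponentsWithStats(m);i=L[254,352];print(S[i],C[i])
q=X[L==i];r=cv2.minAreaRect(np.float32(q[:,:2]));print(r)
c=cv2.boxPoints(r);e=c[1]-c[0],c[2]-c[1];a=max(e,key=np.linalg.norm);a=a/np.linalg.norm(a);a=a*np.sign(a[1])
print("axis",a,np.degrees(np.arctan2(a[1],a[0])))
# independent axis: bands
o=np.array(r[0]);n=np.array([a[1],-a[0]])
s=(q[:,:2]-o)@a;t=(q[:,:2]-o)@n
for lo in np.arange(-.25,.25,.01):
    w=(s>=lo)&(s<lo+.01)
    if w.any():print(f"{lo:.2f}",np.round(np.percentile(q[w,2],[10,50,90,99]),3),np.round([t[w].min(),t[w].max()],3))
b=tri(rs)[:2]-o;print("button s,t",b@a,b@n,"n",n,"o",o)
E
```

```text
top [342 246  20  18 281] [351.59430605 254.37366548]
scene [     0      0    640    480 307167] [319.5029121  239.49999512]
button tri [ 0.52716898 -0.03286402  0.05495244]
bench z 0.0007664722724733785
[ 253  193  201   93 6308] [352.33750793 239.44150285]
((0.5563077330589294, -0.07560960948467255), (0.13048800826072693, 0.4591562747955322), 15.783019065856934)
axis [-0.2719952   0.96229863] 105.78302
-0.23 [0.02  0.022 0.025 0.027] [-0.049  0.051]
-0.22 [0.02  0.023 0.025 0.026] [-0.049  0.05 ]
-0.21 [0.042 0.045 0.048 0.049] [-0.054  0.054]
-0.20 [0.043 0.046 0.048 0.05 ] [-0.055  0.055]
-0.19 [0.043 0.046 0.048 0.051] [-0.055  0.055]
-0.18 [0.018 0.029 0.045 0.048] [-0.054  0.054]
-0.17 [0.014 0.022 0.025 0.027] [-0.049  0.05 ]
-0.16 [0.017 0.022 0.025 0.027] [-0.049  0.05 ]
-0.15 [0.016 0.023 0.025 0.026] [-0.05  0.05]
-0.14 [0.017 0.022 0.025 0.027] [-0.05   0.051]
-0.13 [0.02  0.023 0.025 0.026] [-0.049  0.05 ]
-0.12 [0.019 0.022 0.025 0.026] [-0.05  0.05]
-0.11 [0.019 0.022 0.024 0.025] [-0.05   0.049]
-0.10 [0.02  0.023 0.025 0.027] [-0.05  0.05]
-0.09 [0.02  0.022 0.025 0
[... 876 characters left out ...]
022 0.025 0.027] [-0.05   0.049]
0.11 [0.02  0.023 0.025 0.027] [-0.05   0.049]
0.12 [0.02  0.023 0.025 0.027] [-0.05   0.049]
0.13 [0.02  0.023 0.025 0.026] [-0.05  0.05]
0.14 [0.019 0.022 0.025 0.027] [-0.051  0.05 ]
0.15 [0.02  0.023 0.025 0.027] [-0.05   0.049]
0.16 [0.019 0.023 0.026 0.026] [-0.051  0.049]
0.17 [0.014 0.022 0.025 0.027] [-0.051  0.049]
0.18 [0.023 0.045 0.048 0.077] [-0.056  0.053]
0.19 [0.043 0.046 0.076 0.078] [-0.056  0.054]
0.20 [0.043 0.046 0.072 0.078] [-0.056  0.054]
0.21 [0.019 0.024 0.046 0.048] [-0.055  0.052]
0.22 [0.02  0.022 0.025 0.027] [-0.051  0.049]
button s,t 0.04905962168535522 -0.01641359311540477 n [0.96229863 0.2719952 ] o [ 0.55630773 -0.07560961]
```

```bash
cat > go.py <<'E'
import numpy as np,sys
from scipy.spatial.transform import Rotation as R
from bench import robot
def go(p,yaw=-74.2):
    o=robot.get_obs();A=R.from_euler("xyz",o["ee_rot"]);B=R.from_euler("xyz",[180,0,yaw],degrees=True)
    print("turn",np.round((A.inv()*B).as_rotvec(degrees=True),2),"shift mm",np.round(A.inv().apply(np.array(p)-o["tool_pos"])*1000,1),"t",o["time"],"pos",o["tool_pos"].round(4),"F",o["wrist_force"].round(2),"w",round(o["width"],4))
E
python3 - <<'E'
from h import *
from go import go
P=np.load("top.npz");b=onz(P,351.6,254.37,.052);print("button top-ray",b)
X=cloud(P,P["d"]).reshape(-1,3);o=np.array([.5563,-.0756]);a=np.array([-.272,.9623]);n=np.array([.9623,.272])
s=(X[:,:2]-o)@a;t=(X[:,:2]-o)@n;z=X[:,2];print("button s,t",(b[:2]-o)@a,(b[:2]-o)@n)
w=(abs(t)<.06)&(z>.036)
for lo,hi in((-.1,.12),(.15,.24)):
    q=s[w&(s>lo)&(s<hi)];print("edges",np.percentile(q,[.5,2,98,99.5]))
q=(z>.06)&(s>.15)&(s<.24)&(abs(t)<.06);print("post",s[q].mean(),t[q].mean(),z[q].max())
go([b[0],b[1],.13])
E
```

```text
button top-ray [ 0.51640867 -0.06874832  0.052     ]
button s,t 0.01744381209511792 -0.03652377208687389
edges [-0.03319326 -0.03132403  0.06473062  0.06582068]
edges [0.1818459  0.18204537 0.21113162 0.21167162]
post 0.19655802040020426 -0.0016019004019755712 0.0809350052650994
turn [-0.01  0.11  4.82] shift mm [-303.2 -459.1   75.1] t 0.1 pos [ 0.1935 -0.5143  0.2044] F [-1.38 -0.46  0.63] w 0.094
```

```bash
python3 -m jog '[[[0,0,4.8],[-303,-459,0],1],[[0,0,4.8],[-303,-459,0],1],[[0,0,4.8],[-303,-459,0],1],[[0,0,4.8],[-303,-459,0],1],[[0,0,4.8],[-303,-459,0],1]]'; python3 -c "
from go import go
go([.517,-.069,.15])"
```

```text
time: 0.6
tool_pos: [0.341, -0.3106, 0.205]
ee_rot: [3.141, 0.0, -1.295]
wrist_force: [0.8, 0.1, 0.6]
width: 0.0574
turn [ 0.01  0.02 -0.02] shift mm [-184.6 -235.1   55.1] t 0.6 pos [ 0.341  -0.3106  0.205 ] F [0.78 0.08 0.59] w 0.0574
```

```bash
python3 -m jog '[[[0,0,0],[-185,-235,0],1],[[0,0,0],[-185,-235,0],1],[[0,0,0],[-185,-235,0],1],[[0,0,0],[-185,-235,0],1],[[0,0,0],[-185,-235,0],1]]';python3 -m jog '[[[0,0,0],[-31,-39,20],1],[[0,0,0],[-31,-39,40],1],[[0,0,0],[-31,-39,55],1],[[0,0,0],[-31,-39,55],1],[[0,0,0],[-31,-39,55],1]]'; python3 - <<'E'
from h import *
from go import go
from bench import eyes
go([.517,-.069,.15])
P=eyes.camera_params("wrist");p,d=eyes.snapshot("wrist")
np.savez("w1.npz",p=p,d=d,**P);cv2.imwrite("pics/w1.png",p[:,:,::-1]);print(P["mtx"])
E
```

```text
time: 1.1
tool_pos: [0.4879, -0.1081, 0.2051]
ee_rot: [3.141, -0.0, -1.295]
wrist_force: [1.4, -1.1, 0.8]
width: 0.0173
time: 1.6
tool_pos: [0.5159, -0.0705, 0.1504]
ee_rot: [3.141, 0.0, -1.296]
wrist_force: [0.1, -1.3, 0.3]
width: 0.0006
turn [ 0.04  0.   -0.07] shift mm [-1.1 -1.5  0.4] t 1.6 pos [ 0.5159 -0.0705  0.1504] F [ 0.15 -1.33  0.28] w 0.0006
[[371.64829954   0.         315.33960385]
 [  0.         371.64829954 231.04551654]
 [  0.           0.           1.        ]]
```

View pics/w1.png

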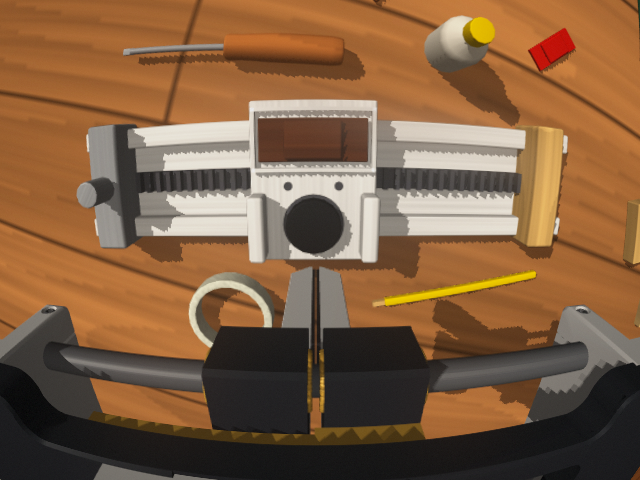

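The wrist view shows the button disc at about (314,224) between the two thumb rests. The stop with its post is at (112,185), and the blank is in the tray at (313,140). The path to the stop is clear.

```bash
python3 - <<'E'
from h import *
from go import go
P=np.load("w1.npz");T=np.load("top.npz")
m=np.uint8(P["p"].max(2)<60);k=np.zeros_like(m);cv2.circle(k,(314,224),36,1,-1)
N,L,S,C=cv2.connectedComponentsWithStats(m*k);i=L[224,314];print(S[i],C[i])
print("tri",tri([ray(P,*C[i],True),ray(T,351.6,254.37)]));b=onz(P,*C[i],.052,True);print("wrist on z",b)
a=np.array([-.272,.9623])
# carriage left edge (deck top z=.04) vs stop right face top (z=.045)
e=onz(P,249,210,.04,True);f=onz(P,135,190,.045,True);print("gap",(f-e)[:2]@a)
go([*b[:2],.060])
E
```

```text
[ 284  198   59   55 2508] [313.38596491 225.08572568]
tri [ 0.51772608 -0.06906568  0.04259017]
wrist on z [ 0.52015408 -0.06811475  0.052     ]
gap 0.09796719613688852
turn [-0.06 -0.05 -0.09] shift mm [-1.6 -4.2 91.4] t 1.65 pos [ 0.5164 -0.0707  0.1513] F [ 0.37 -0.25  0.19] w 0.0003
```

```bash
python3 -m jog '[[[0,0,0],[-2,-3,40],1],[[0,0,0],[-2,-3,75],1],[[0,0,0],[-2,-3,90],1],[[0,0,0],[-2,-3,90],1],[[0,0,0],[-2,-3,90],1]]';python3 -m jog '[[[0,0,0],[0,0,2],1],[[0,0,0],[0,0,4],1],[[0,0,0],[0,0,6],1],[[0,0,0],[0,0,8],1],[[0,0,0],[0,0,8],1]]'
```

```text
time: 2.15
tool_pos: [0.5195, -0.0679, 0.0621]
ee_rot: [-3.139, -0.001, -1.296]
wrist_force: [-0.0, -0.3, -1.4]
width: 0.0003
time: 2.65
tool_pos: [0.5187, -0.0669, 0.0524]
ee_rot: [-3.142, -0.0, -1.295]
wrist_force: [0.3, -0.3, -0.2]
width: 0.0004
```

```bash
for i in 1 2 3; do :; done; python3 -m jog '[[[0,0,0],[0,0,1],1],[[0,0,0],[0,0,2],1],[[0,0,0],[0,0,3],1],[[0,0,0],[0,0,3],1]]'; python3 -m jog '[[[0,0,0],[0,0,1],1],[[0,0,0],[0,0,2],1],[[0,0,0],[0,0,2],1]]'
```

```text
time: 3.05
tool_pos: [0.5189, -0.0669, 0.0501]
ee_rot: [-3.141, -0.0, -1.295]
wrist_force: [-2.0, -0.2, 5.9]
width: 0.0004
time: 3.35
tool_pos: [0.5189, -0.0669, 0.0483]
ee_rot: [-3.141, -0.0, -1.295]
wrist_force: [-1.7, 1.0, 5.5]
width: 0.0006
```

```bash
python3 -m jog '[[[0,0,0],[0,0,1],1],[[0,0,0],[0,0,2],1],[[0,0,0],[0,0,2],1]]'; python3 -m jog '[[[0,0,0],[0,0,1],1],[[0,0,0],[0,0,2],1],[[0,0,0],[0,0,2],1]]'
```

```text
time: 3.65
tool_pos: [0.5189, -0.0669, 0.0465]
ee_rot: [-3.141, -0.0, -1.295]
wrist_force: [-2.2, 0.9, 6.9]
width: 0.0001
time: 3.95
tool_pos: [0.519, -0.067, 0.0452]
ee_rot: [-3.141, -0.001, -1.295]
wrist_force: [-3.7, 0.6, 9.4]
width: 0.0006
```

```bash
python3 -m jog '[[[0,0,0],[0,0,1],1],[[0,0,0],[0,0,1],1],[[0,0,0],[0,0,1],1]]'; python3 -m jog '[[[0,0,0],[-3,0,0],1],[[0,0,0],[-6,0,0],1],[[0,0,0],[-9,0,0],1],[[0,0,0],[-12,0,0],1],[[0,0,0],[-15,0,0],1]]'
```

```text
time: 4.25
tool_pos: [0.5191, -0.0672, 0.0451]
ee_rot: [-3.141, -0.001, -1.295]
wrist_force: [-4.6, 0.1, 13.2]
width: 0.0004
time: 4.75
tool_pos: [0.5155, -0.0545, 0.0452]
ee_rot: [-3.14, -0.005, -1.295]
wrist_force: [-3.2, -4.0, 11.9]
width: 0.0003
```

```bash
python3 -m jog '[[[0,0,0],[-4,0,0],1],[[0,0,0],[-8,0,0],1],[[0,0,0],[-12,0,0],1],[[0,0,0],[-16,0,0],1],[[0,0,0],[-20,0,0],1]]'; python3 - <<'E'
from h import *
from bench import eyes
P=eyes.camera_params("wrist");p,d=eyes.snapshot("wrist")
np.savez("w2.npz",p=p,d=d,**P);cv2.imwrite("pics/w2.png",p[:,:,::-1])
E
```

```text
time: 5.25
tool_pos: [0.51, -0.0352, 0.0452]
ee_rot: [-3.14, -0.005, -1.295]
wrist_force: [-4.2, -3.7, 12.8]
width: 0.0006
```

View pics/w2.png

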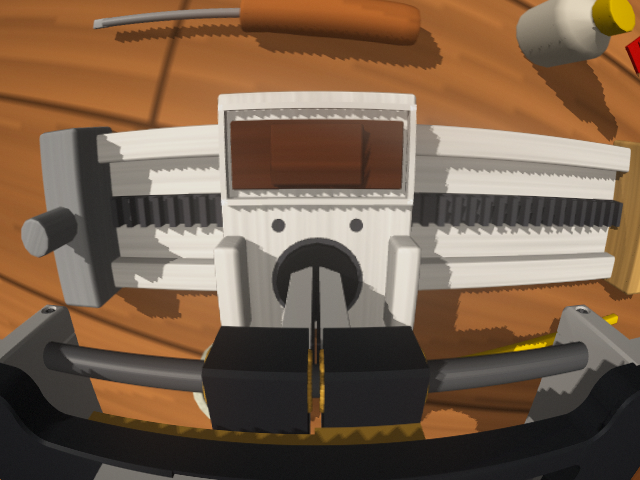

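The wrist view shows the button pressed into its ring at (317,275), with the tips centred on it. The carriage is travelling with the tips, and the stop at (75,215) is getting closer.

```bash
python3 -m jog '[[[0,0,0],[-5,0,0],1],[[0,0,0],[-10,0,0],1],[[0,0,0],[-15,0,0],1],[[0,0,0],[-20,0,0],1],[[0,0,0],[-25,0,0],1]]'; python3 -m jog '[[[0,0,0],[-5,0,0],1],[[0,0,0],[-10,0,0],1],[[0,0,0],[-15,0,0],1],[[0,0,0],[-20,0,0],1],[[0,0,0],[-25,0,0],1]]'; python3 - <<'E'
from h import *
from bench import eyes
P=eyes.camera_params("wrist");p,d=eyes.snapshot("wrist")
np.savez("w3.npz",p=p,d=d,**P);cv2.imwrite("pics/w3.png",p[:,:,::-1])
E
```

```text
time: 5.8
tool_pos: [0.5031, -0.011, 0.0452]
ee_rot: [-3.141, -0.005, -1.295]
wrist_force: [-4.3, -3.9, 12.5]
width: 0.0004
time: 6.3
tool_pos: [0.4962, 0.0132, 0.0451]
ee_rot: [-3.141, -0.005, -1.295]
wrist_force: [-5.0, -3.6, 13.2]
width: 0.0005
```

View pics/w3.png

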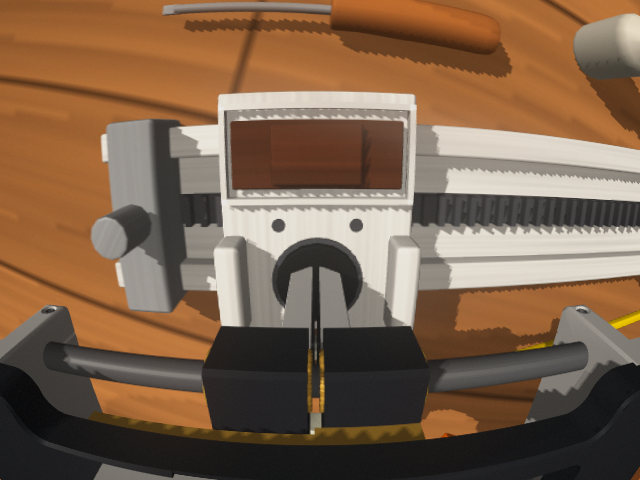

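The carriage (left edge at column 220) is still moving with the tips. The stop face is at about column 180, so roughly 25 mm remain.

```bash
python3 -m jog '[[[0,0,0],[-4,0,0],1],[[0,0,0],[-8,0,0],1],[[0,0,0],[-12,0,0],1],[[0,0,0],[-16,0,0],1],[[0,0,0],[-18,0,0],1]]'; python3 -m jog '[[[0,0,0],[-1.5,0,0],1],[[0,0,0],[-3,0,0],1],[[0,0,0],[-4.5,0,0],1],[[0,0,0],[-6,0,0],1]]';  python3 - <<'E'
from h import *
from bench import eyes
P=eyes.camera_params("wrist");p,d=eyes.snapshot("wrist")
np.savez("w4.npz",p=p,d=d,**P);cv2.imwrite("pics/w4.png",p[:,:,::-1])
E
```

```text
time: 6.85
tool_pos: [0.4912, 0.0308, 0.0452]
ee_rot: [-3.141, -0.004, -1.295]
wrist_force: [-4.3, -3.4, 13.5]
width: 0.0003
time: 7.25
tool_pos: [0.4896, 0.0364, 0.0451]
ee_rot: [-3.141, -0.004, -1.295]
wrist_force: [-4.7, -3.8, 14.0]
width: 0.0004
```

View pics/w4.png

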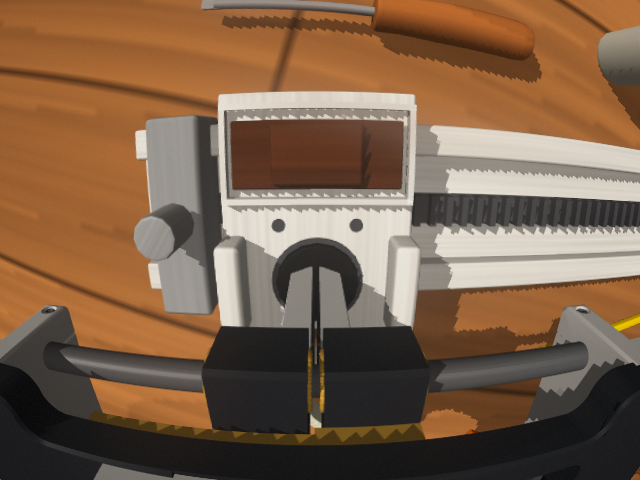

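The stop face at column 212–218 is now nearly at the carriage edge at column 220, so a few mm remain.

```bash
python3 -m jog '[[[0,0,0],[-1,0,0],1],[[0,0,0],[-2,0,0],1],[[0,0,0],[-3,0,0],1],[[0,0,0],[-3,0,0],1]]'; python3 -m jog '[[[0,0,0],[-1,0,0],1],[[0,0,0],[-2,0,0],1],[[0,0,0],[-2,0,0],1]]';python3 -m jog '[[[0,0,0],[-1,0,0],1],[[0,0,0],[-2,0,0],1],[[0,0,0],[-2,0,0],1]]'
```

```text
time: 7.7
tool_pos: [0.4888, 0.0395, 0.0451]
ee_rot: [-3.141, -0.004, -1.295]
wrist_force: [-5.2, -2.9, 12.9]
width: 0.0004
time: 8.0
tool_pos: [0.4882, 0.0414, 0.0451]
ee_rot: [-3.141, -0.004, -1.295]
wrist_force: [-4.8, -2.6, 13.1]
width: 0.0004
time: 8.3
tool_pos: [0.4877, 0.0433, 0.0451]
ee_rot: [-3.141, -0.004, -1.295]
wrist_force: [-5.2, -3.1, 13.9]
width: 0.0007
```

```bash
python3 -m jog '[[[0,0,0],[-1,0,0],1],[[0,0,0],[-2,0,0],1],[[0,0,0],[-2,0,0],1]]';python3 -m jog '[[[0,0,0],[-1,0,0],1],[[0,0,0],[-2,0,0],1],[[0,0,0],[-2,0,0],1]]';  python3 - <<'E'
from h import *
from bench import eyes
P=eyes.camera_params("wrist");p,d=eyes.snapshot("wrist")
np.savez("w5.npz",p=p,d=d,**P);q=cv2.resize(p[90:330,100:420,::-1],(800,600));cv2.imwrite("pics/w5.png",q)
E
```

```text
time: 8.6
tool_pos: [0.4873, 0.0448, 0.0451]
ee_rot: [-3.141, -0.004, -1.295]
wrist_force: [-5.8, -4.1, 13.0]
width: 0.0004
time: 8.9
tool_pos: [0.4872, 0.0451, 0.0451]
ee_rot: [-3.141, -0.008, -1.295]
wrist_force: [-3.2, -8.4, 11.7]
width: 0.0007
```

View pics/w5.png

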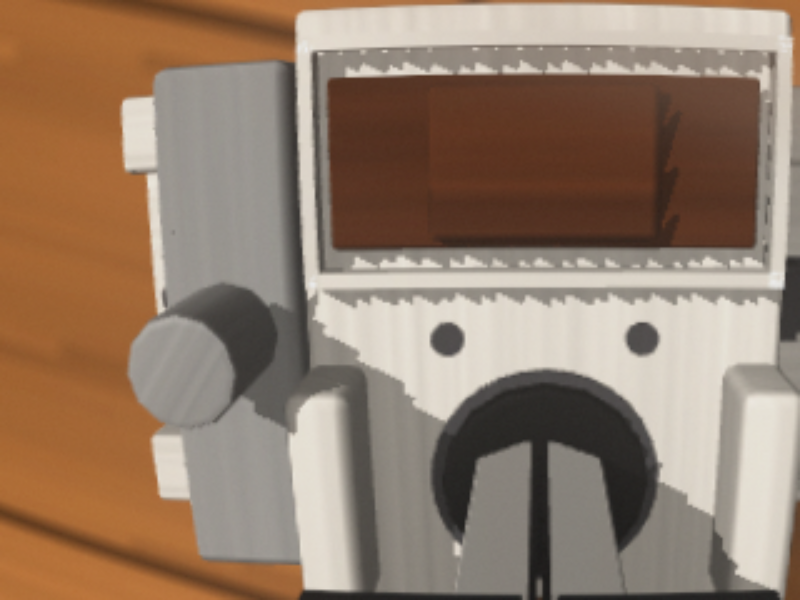

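The stop face now meets the carriage edge, and the tips have stalled with the push force doubled to about 8 N, so the carriage is in contact. I'll hold for a moment, then lift straight up.

```bash
python3 -m jog '[[[0,0,0],[0,0,0],1],[[0,0,0],[0,0,0],1],[[0,0,0],[0,0,0],1],[[0,0,0],[0,0,0],1],[[0,0,0],[0,0,0],1]]';python3 -m jog '[[[0,0,0],[0,0,-2],1],[[0,0,0],[0,0,-4],1],[[0,0,0],[0,0,-7],1],[[0,0,0],[0,0,-10],1],[[0,0,0],[0,0,-14],1]]';python3 -m jog '[[[0,0,0],[0,0,-30],1],[[0,0,0],[0,0,-65],1],[[0,0,0],[0,0,-100],1],[[0,0,0],[0,0,-100],1],[[0,0,0],[0,0,-100],1]]';  python3 - <<'E'
from h import *
from bench import eyes
P=eyes.camera_params("wrist");p,d=eyes.snapshot("wrist");np.savez("w6.npz",p=p,d=d,**P)
cv2.imwrite("pics/w6.png",p[:,:,::-1])
X=None
# heights from the top camera
p,d=eyes.snapshot("top");T=eyes.camera_params("top");X=cloud(T,d).reshape(-1,3);z=X[:,2]
o=np.array([.5563,-.0756]);s=(X[:,:2]-o)@[-.272,.9623];t=(X[:,:2]-o)@[.9623,.272]
w=(np.hypot(s-.1317,t+.034)<.014)&(z<.08);print("button z",w.sum(),np.median(z[w]))
T0=np.load("top.npz");X=cloud(T0,T0["d"]).reshape(-1,3);z=X[:,2];s=(X[:,:2]-o)@[-.272,.9623];t=(X[:,:2]-o)@[.9623,.272]
w=(np.hypot(s-.0165,t+.034)<.014);print("button z before",w.sum(),np.median(z[w]))
E
```

```text
time: 9.45
tool_pos: [0.4872, 0.0451, 0.0451]
ee_rot: [-3.141, -0.008, -1.295]
wrist_force: [-3.3, -8.5, 12.1]
width: 0.0003
time: 9.95
tool_pos: [0.4857, 0.0487, 0.0561]
ee_rot: [3.141, 0.001, -1.295]
wrist_force: [0.6, -1.4, -0.5]
width: 0.0003
time: 10.45
tool_pos: [0.4862, 0.0488, 0.1567]
ee_rot: [-3.141, 0.0, -1.294]
wrist_force: [0.5, -0.4, -0.6]
width: 0.0005
button z 7 0.0519670945686207
button z before 116 0.05277973979926866
```

View pics/w6.png

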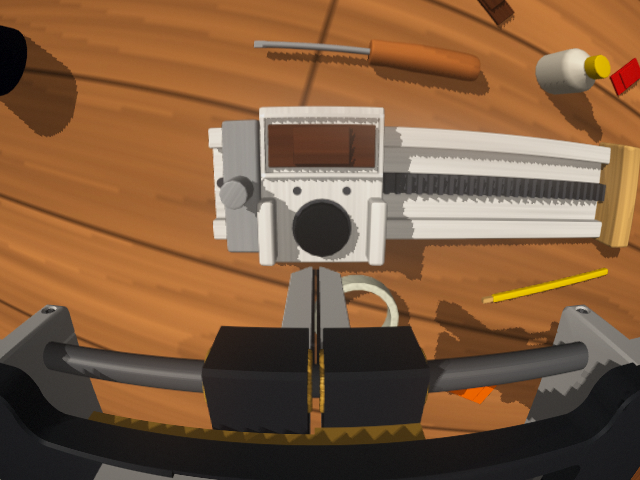

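The carriage is flush against the stop, the button disc at (321,228) looks raised, and the blank is in its tray. I'll do a quick height check of the button with the wrist depth, then hand in.

```bash
python3 - <<'E'
from h import *
for n,b,k in(("w1",(314,224),(314,178)),("w6",(321,228),(321,180))):
    P=np.load(n+".npz");r=[]
    for u,v in(b,k):
        c,d=ray(P,u,v,True);f=-(P["world_to_cam"][:3,:3]@d)[2]
        D=np.median(P["d"][v-3:v+4,u-3:u+4]);r.append((c+d/f*D)[2])
    print(n,"button z, deck z",np.round(r,4))
from bench import close_job; close_job()
E
```

```text
w1 button z, deck z [0.0517 0.0398]
w6 button z, deck z [0.0517 0.0395]
the job is handed in; nothing more can be done
```

The carriage is resting against the steel stop with the post, locked, and the job is handed in. I pressed the button fully down with the closed fingertips and dragged the carriage about 116 mm along the rail. At the stop I held the button down for about 0.6 s, then lifted straight up to roughly 100 mm clear.

- **Contact with the stop:** the tips stalled and the sideways force rose from about 4 N to 8.5 N. The last picture shows the carriage against the stop, but I did not measure the remaining gap.
- **Button:** the wrist depth puts its top at 51.7 mm, the same as before pressing, so it came fully up. The top camera gave 52.0 mm, but from only 7 pixels.
- **Forces:** the readings at the end of each move peaked at about 14 N down and 8.5 N sideways.
- **Blank and the rest of the bench:** the blank still lies in its tray. The other items in view look undisturbed, though I checked this only by eye.
- **Measurements that disagreed:**
    - The button's position differed by about 3 mm between the top and wrist cameras, which didn't matter for pressing it.
    - Its height from those two views came out at 43 mm, so I went by contact and depth instead.
    - A first estimate of the gap to the stop (98 mm) was off, because I used the thumb rest as the carriage edge. The top depth had given 115 mm.
- **Time:** about 10.5 s of the 38 s allowed.

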